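Pack stacking pots in their carrier and lay the retaining bar

ROBOT

A 6-joint arm with a two-finger parallel gripper is mounted at the origin on a cart in front of the work surface, level with it; the furniture and walls round the work are solid. World frame = base frame: x ahead of the robot, y to its left, z up, the work surface at z = 0. Lengths are in m, angles in degrees, forces in N, time in s.
With the tool pointing down it reaches from about 0.25 to 0.725 m from the base axis. Payload 9.7 kg.
Tool frame: the origin (TCP) lies between the finger pads; the fingertips stand 19 mm ahead of it and the grasp point (between the pads) is the TCP; z points along the fingers, y is the line along which they close (so a half turn about z gives the same grasp; the last joint's range is limited). The gripper opens to 85 mm and grips with 20 to 120 N. Pads are 22 mm wide; open, the fingers measure 114 mm over their backs; the gripper's body (76 mm by 85 mm) begins 54 mm behind the grasp point. The pads swing forward as they close: fully open they stand 13 mm farther back than shut.
Start: joints at [-64.687, 4.979, 10.078, 95.1, 0, 90], TCP at [0.235, -0.497, 0.25] pointing down, gripper open.
Joint ranges: [-179.16, 179.16], [-48.56, 103.87], [-65.8, 70.77], [-126.05, 130.52], [-82.76, 87.17], [-180, 180]. Speed limits (degrees/s): [127.2, 127.2, 147.25, 180, 180, 180].

INTERFACE

Orientations are given as [roll, pitch, yaw] about the fixed x, y, z axes, in that order (R = Rz(yaw) Ry(pitch) Rx(roll)).
In Python, from workcell import bot gives the robot as it stands. The module is installed in compiled form; this text tells all that it offers.
- The arm moves only by the shell command python3 -m crank 'ROWS' [OPENING] [FORCE]. ROWS is JSON, a list that holds one entry, the list of rows, each a list of 6 numbers: the shift along the world's x, y, z as a fraction of full scale, then the turn, a rotation vector about the world's x, y, z as a fraction of full scale. In form: [[[x, y, z, wx, wy, wz], ...]]. A call has 1 to 20 rows; each row shifts and turns the commanded pose from where the row before left it; what a row does not reach is not made up. Full scale, the value 1, is 20 mm for a shift and 0.12 rad for a turn. A row lasts 1/12 s, in which the tool goes at most 41.7 mm and 7.16 degrees, less where a joint would pass 70% of its speed; a pose out of reach is approached as far as the arm can. A call with a number of a shift or a turn outside -1 to 1 is refused whole. A call with a gripper value outside its range is refused whole. OPENING is the opening, from 0 (shut) to 1 (fully open), set as the call begins (- or left out, the last holds). The fingers move at their own pace and stop on an object; FORCE is the grip in N (left out, the last holds). Time passes only in rows, so rows that do not move let the fingers close. It gives the time, the measured TCP pose, the force, the opening and the grip force at its end, in the units of the state.
- bot.get_obs(): the state, without advancing time (a new reading comes with each control period).
- bot.camera(name): name is "side" or "top"; returns the picture (420x560x3 uint8, red, green, blue); there is no depth.
- bot.camera_model(name): a dict with "vertical_fov" (degrees; the focal length in pixels is half the picture's height over the tangent of half this angle, whatever the lens; pixels are square), "cx", "cy" (the principal point, pixels), "R" (3x3) and "t" (3): a world point X has camera coordinates R X + t. Camera axes: x right, y down, z forward; pixel columns grow to the right and rows downward; lengths in m; the calibration is good to about 2 mm. A picture is of the moment at which its call begins. camera_model takes no time and is no camera call.
- bot.job_done(): hands the job in; it is judged then, once.
The state is a dict: "time": time; "q": joint angles; "qd": joint speeds; "joint_efforts": joint torques, N m; "ee_pos": TCP position; "tcp_rot": TCP orientation; "wrist_force": force on the tool from outside, world axes, zero at the start; "torque": the same for the moment, N m; "opening": finger opening in m; "grasp_force": force on a finger pad.
Only numpy, scipy, OpenCV 4.12 (cv2) and the standard library are available. Lean on these libraries where they do the work, as an engineer would, in place of code of your own. Each camera call takes 0.05 s, during which the arm holds its last target. There are 200 camera calls.

TASK

Pack the pots for transport: nest the two loose grey pots, upright and fully down, on the pot that already stands in the plywood carrier, so that all three form one stack. Then take the aluminium bar out of its sloping rest, from under the handle and lay it on edge across the carrier's two uprights, seated down in both notches over the stack and sticking out about equally at both ends. Leave the other things on the bench where they are.

Things in the scene. Friction and masses are not known exactly. Their poses are not given: they have to be found in the camera images.
- carrier: plywood carrier, fixed: base board 100 x 190 x 8 mm, two uprights (12 mm thick, 66 mm wide) facing each other along y, centred at y = +-74 mm (136 mm clear between them). Each is 185 mm high with a notch in the middle of its top, 34 mm wide in x, floor 166 mm above the bench. The lowest pot stands between them on the board in a low black ring. Origin: centre of the underside, z up
- carrier_seat (a point): midway between the floors of the two notches: on the carrier's vertical middle axis, 166 mm above the bench (where the middle of the bar's underside belongs). The rim of the third pot of a full stack stands 160 mm above the bench
- pot_low: grey open stacking pot, 72 mm high. Upper 40 mm: round collar, 62 mm across outside, 56 inside, open on top. Lower 32 mm: narrower foot, 45 to 49 mm across, that fits into the collar of a pot below until the shoulder rests on that rim (each pot 40 mm higher). Origin: centre of its underside, z along its axis. This one starts in the carrier and stays there
- pot_1: grey open stacking pot, 72 mm high. Upper 40 mm: round collar, 62 mm across outside, 56 inside, open on top. Lower 32 mm: narrower foot, 45 to 49 mm across, that fits into the collar of a pot below until the shoulder rests on that rim (each pot 40 mm higher). Origin: centre of its underside, z along its axis. One of two loose ones on the bench, alike, either order
- pot_2: grey open stacking pot, 72 mm high. Upper 40 mm: round collar, 62 mm across outside, 56 inside, open on top. Lower 32 mm: narrower foot, 45 to 49 mm across, that fits into the collar of a pot below until the shoulder rests on that rim (each pot 40 mm higher). Origin: centre of its underside, z along its axis. The other loose one on the bench
- rest: plywood rest for the bar, fixed: base 130 x 200 x 8 mm (x from -45 to +85 mm), two cheeks (16 mm thick, y = +-80 mm) with slots 16 mm deep leaning 40 degrees to its front (-x, robot side), open between. A dark tube handle (14 mm thick) runs along y over the bar at x = -20 mm, 243 mm up, so the bar comes out only to the front, tool tilted. Origin: on the bench below the slots; z up
- bar: aluminium bar with black end caps, 22 mm (x) x 196 mm (y, its length) x 34 mm (z). It starts in the rest, its z axis leaning 40 degrees from vertical toward the rest's front, its underside about 75 mm above the bench; it comes out along its own z axis. Origin: centre of its 22 x 196 mm underside
- bar_mid (a point): centre of the bar, 17 mm above its underside along its z axis
- tape_measure: bystander: tape measure 84 x 36 x 60 mm, origin at its underside
- solvent_can: bystander: upright flat can 58 x 95 x 168 mm, origin at its underside
- wrench: bystander: flat wrench 190 x 30 x 7 mm along x, origin at its underside
- pliers: bystander: pliers 190 x 54 x 14 mm along x, origin at its underside
- screwdriver: bystander: screwdriver 209 x 29 x 29 mm along x, origin at its underside
- masking_tape: bystander: roll of tape lying flat, 96 mm across, 25 mm high, origin at its underside

How it is judged:
By the outcome, as a careful person would: the job done as asked, in the order asked, and still so for the second after the job is handed in, with the robot touching nothing.
It also fails if it takes over 70 s, if anything falls off the work surface, if the arm or the gripper's body presses on something with over 40 N, if the wrist force passes 120 N, or if a joint passes its speed limit or range.

## Working session

There is one attempt and no reset: what is moved stays moved. The work goes in short steps, Python scripts to look and compute and a shell command to move; the robot and the scene stay as the last step left them, time stands still between calls to the robot, and variables do not carry over. Pictures are saved under pics/ and viewed, at most 10 in all, crops included, and the job is handed in when it is done.

```bash
mkdir -p pics; python3 - <<'E'
from workcell import bot
import cv2,numpy as np
o=bot.get_obs();print(o['time'],o['ee_pos'],o['tcp_rot'],o['opening'])
for n in('side','top'):
    im=bot.camera(n);cv2.imwrite(f'pics/{n}0.png',im[:,:,::-1]);m=bot.camera_model(n);print(n,m, (-np.array(m['R']).T@np.array(m['t'])).round(3))
E
```

```text
0.0 [ 0.23506145 -0.4970237   0.24957695] [-1.79924845e+02  5.65173728e-04  2.53124212e+01] 0.08519506993818765
side {'vertical_fov': 45.15624535850614, 'cx': 275.39811003348666, 'cy': 211.09332072009184, 'R': array([[-0.88145545, -0.47216624,  0.0097642 ],
       [-0.25424329,  0.45700339, -0.85235453],
       [ 0.39799076, -0.75379503, -0.52287323]]), 't': array([0.41070494, 0.2750865 , 1.38662201])} [-0.12   1.113  0.955]
top {'vertical_fov': 45.43256535964032, 'cx': 274.8335743368631, 'cy': 203.9438243636208, 'R': array([[ 1.69992994e-02, -9.99852596e-01,  2.41042313e-03],
       [-9.93482753e-01, -1.71626544e-02, -1.12683017e-01],
       [ 1.12707776e-01, -4.79181472e-04, -9.93628063e-01]]), 't': array([-0.13070035,  0.53626016,  1.44405197])} [ 0.372 -0.121  1.496]
```

View pics/side0.png

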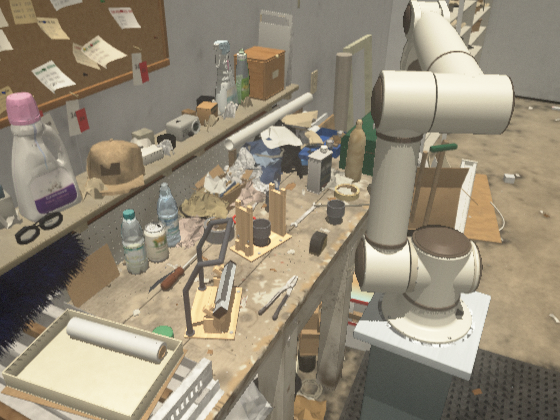

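View pics/top0.png

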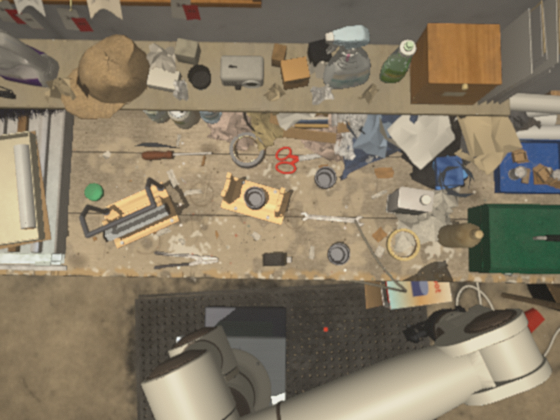

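The side view shows the carrier near (262,230), the rest near (215,300) and the loose pots near (335,210) and perhaps (262,230). In the top view the carrier is at (256,199), the pots at (338,252) and (325,178), and the rest with its bar and handle at (138,215). I'll enlarge these areas.

```bash
cat > h.py <<'E'
import numpy as np,cv2
from workcell import bot
def cam(n):
    m=bot.camera_model(n);R=np.array(m['R']);t=np.array(m['t']);f=210/np.tan(np.radians(m['vertical_fov']/2));return R,t,f,m['cx'],m['cy']
def ray(n,uv):
    R,t,f,cx,cy=cam(n);d=R.T@np.array([(uv[0]-cx)/f,(uv[1]-cy)/f,1]);return -R.T@t,d
def onz(n,uv,z):
    c,d=ray(n,uv);return c+d*(z-c[2])/d[2]
def proj(n,X):
    R,t,f,cx,cy=cam(n);p=R@np.array(X)+t;return np.array([f*p[0]/p[2]+cx,f*p[1]/p[2]+cy])
def tri(a,b):
    (c1,d1),(c2,d2)=ray('top',a),ray('side',b)
    A=np.c_[d1,-d2];s=np.linalg.lstsq(A,c2-c1,rcond=None)[0];p,q=c1+d1*s[0],c2+d2*s[1];return (p+q)/2,np.linalg.norm(p-q)
E
python3 - <<'E'
import cv2,numpy as np
t=cv2.imread('pics/top0.png');s=cv2.imread('pics/side0.png')
def crop(im,x,y,w,h,k):
    c=cv2.resize(im[y:y+h,x:x+w],None,fx=k,fy=k,interpolation=cv2.INTER_CUBIC)
    for i in range(0,w,10):cv2.putText(c,str(x+i),(i*k,8),0,.3,(0,0,255),1) if i%20==0 else 0;cv2.line(c,(i*k,0),(i*k,4),(0,0,255),1)
    for i in range(0,h,10):cv2.putText(c,str(y+i),(0,i*k+4),0,.3,(0,0,255),1)
    return c
cv2.imwrite('pics/a.png',crop(t,215,165,140,105,5))
A=np.zeros((590,800,3),np.uint8)
a=crop(t,76,174,118,80,4);A[:a.shape[0],:a.shape[1]]=a
b=crop(s,180,212,76,130,4);A[:520,480:480+304]=b
c=crop(s,228,175,118,66,4);A[322:322+264,:472]=c
cv2.imwrite('pics/b.png',A)
E
```

```text
(no output)
```

View pics/a.png

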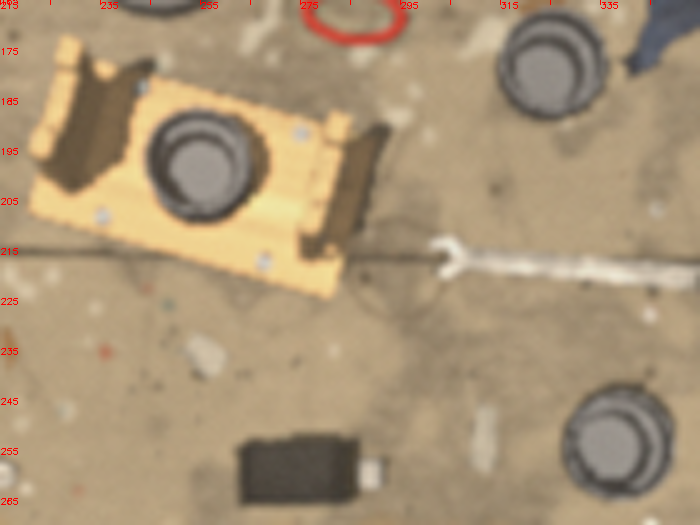

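View pics/b.png

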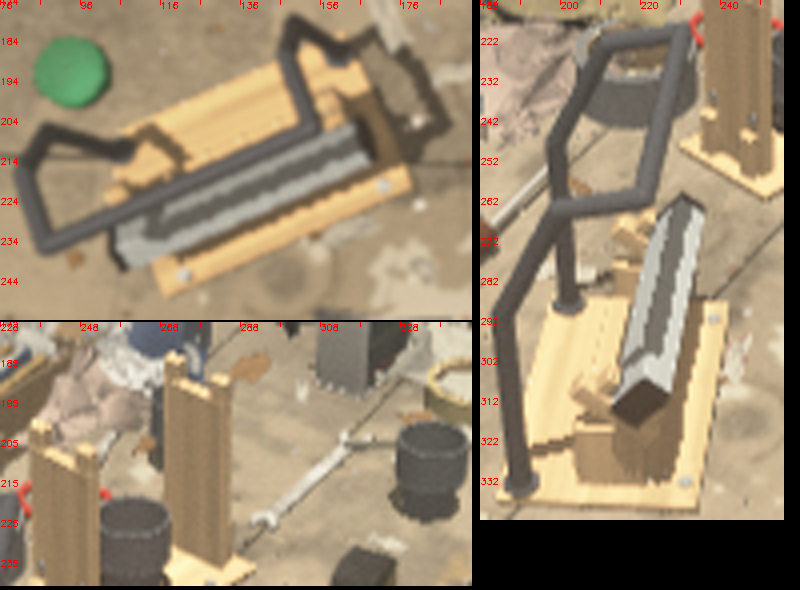

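Crop a shows loose pot A's rim centred at px (338.7,253.2) and pot B's at (325.5,178.3). The upright top blocks are at (228.6,175), (223.4,194.6), (282.6,190) and (277,214). In crop b the rest's front base corners are at (117.7,248.2) and (179,221.5) top. Next I'll compute positions and mark predicted points as a check.

```bash
cat > m.py <<'E'
from h import *
t=cv2.imread('pics/top0.png');s=cv2.imread('pics/side0.png')
def dark(c,lo=0,hi=105):
    x,y=map(int,c);g=cv2.cvtColor(t,cv2.COLOR_BGR2GRAY);
    hsv=cv2.cvtColor(t,cv2.COLOR_BGR2HSV);m=((hsv[...,1]<70)&(g<150)).astype(np.uint8)
    w=np.zeros_like(m);cv2.circle(w,(x,y),16,1,-1);m&=w
    m=cv2.morphologyEx(m,cv2.MORPH_OPEN,np.ones((2,2)));cs,_=cv2.findContours(m,0,1);k=max(cs,key=cv2.contourArea)
    return cv2.minEnclosingCircle(k),cv2.boundingRect(k)
for n,c in(('A',(338.7,253.2)),('B',(325.5,178.3)),('low',(254.7,198))):
    z=.08 if n=='low' else .072
    print(n,onz('top',c,z).round(4),dark(c))
u=[(228.6,175),(223.4,194.6),(282.6,190),(277,214)]
P=[onz('top',c,.185) for c in u];L=(P[0]+P[1])/2;Rr=(P[2]+P[3])/2;C=(L+Rr)/2;d=L-Rr
print('carrier',C.round(4),np.linalg.norm(d),'yaw',np.degrees(np.arctan2(-d[0],d[1])))
a,b=onz('top',(117.7,248.2),.008),onz('top',(179,221.5),.008);d=a-b;L=np.linalg.norm(d);yaw=np.arctan2(-d[0],d[1])
ex=np.array([np.cos(yaw),np.sin(yaw),0]);ey=np.array([-ex[1],ex[0],0]);O=(a+b)/2+.045*ex;O[2]=0
print('rest',O.round(4),L,np.degrees(yaw))
az=-.643*ex+np.array([0,0,.766]);ax=.766*ex+np.array([0,0,.643])
B=O+np.array([0,0,.075]);print('barmid',(B+.017*az).round(4))
pts=[B+i*.011*ax+j*.098*ey+k*.034*az for i in(-1,1) for j in(-1,1) for k in(0,1)]+[O+x*ex+y*ey+[0,0,.008] for x in(-.045,.085) for y in(-.1,.1)]+[O-.02*ex+y*ey+[0,0,.243] for y in(-.08,.08)]
A=np.zeros((590,800,3),np.uint8)
for n,im,x,y,w,h,ox in(('top',t,76,174,118,80,0),('side',s,180,212,76,130,480)):
    c=cv2.resize(im[y:y+h,x:x+w],None,fx=4,fy=4,interpolation=cv2.INTER_CUBIC)
    for i,p in enumerate(pts):
        q=((proj(n,p)-[x,y]+.5)*4).astype(int);cv2.circle(c,tuple(map(int,q)),2,[(0,0,255),(255,0,255),(0,255,0)][min(i//4,2)],-1)
    A[:c.shape[0],ox:ox+c.shape[1]]=c
c=cv2.resize(t[130:210,285:403],None,fx=4,fy=3,interpolation=cv2.INTER_CUBIC);A[330:330+240,:472]=c
cv2.imwrite('pics/c.png',A)
E
python3 m.py
```

```text
A [ 0.3968 -0.3043  0.072 ] (((339.0909118652344, 254.27272033691406), 11.93136978149414), (328, 243, 23, 24))
B [ 0.6104 -0.2658  0.072 ] (((325.21185302734375, 177.940673828125), 12.377538681030273), (315, 167, 23, 24))
low [ 0.5488 -0.0639  0.08  ] (((255.71543884277344, 198.38746643066406), 11.109304428100586), (245, 188, 22, 22))
carrier [ 0.548 -0.063  0.185] 0.1491639537604213 yaw -16.848900857378382
rest [0.4834 0.2701 0.    ] 0.19588845611885344 24.778958915533565
barmid [0.4734 0.2655 0.088 ]
```

View pics/c.png

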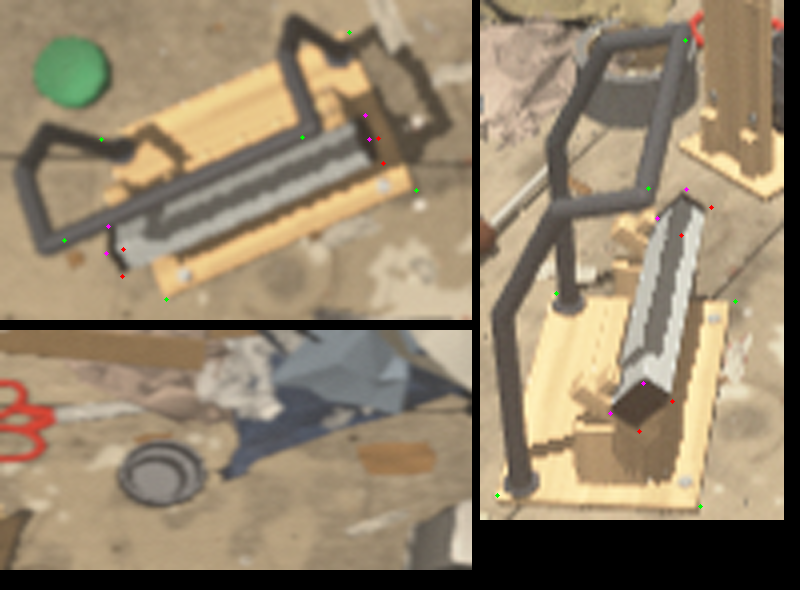

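The projected points fit: bar end and base corners lie within about 1–1.5 px. The carrier agrees two ways, (.5488,-.0639) from the pot and (.548,-.063) from the uprights, whose spacing measures 149 mm. Moving to pot A.

```bash
python3 -m crank '[[[0.81,0.96,-0.5,0,0,0.69],[0.81,0.96,-0.5,0,0,0.69],[0.81,0.96,-0.5,0,0,0.69],[0.81,0.96,-0.5,0,0,0.69],[0.81,0.96,-0.5,0,0,0.69],[0.81,0.96,-0.5,0,0,0.69],[0.81,0.96,-0.5,0,0,0.69],[0.81,0.96,-0.5,0,0,0.7],[0.81,0.96,-0.5,0,0,0.7],[0.81,0.96,-0.5,0,0,0.7],[0,0,0,0,0,0],[0,0,0,0,0,0]]]' 1 40
```

```text
time: 1.1
ee_pos: [0.3974, -0.3041, 0.1495]
tcp_rot: [-179.9, -0.0, 73.1]
wrist_force: [0.5, -0.1, 0.2]
opening: 0.0851
grasp_force: 0.0
```

```bash
python3 -m crank '[[[0,0,-0.9,0,0,0],[0,0,-0.9,0,0,0],[0,0,-0.9,0,0,0],[0,0,-0.9,0,0,0],[0,0,-0.9,0,0,0],[0,0,-0.2,0,0,0],[0,0,0,0,0,0]]]' 1 40; python3 -m crank '[[[0,0,0,0,0,0],[0,0,0,0,0,0],[0,0,0,0,0,0],[0,0,0,0,0,0],[0,0,0,0,0,0],[0,0,0,0,0,0]]]' 0 40;  python3 -m crank '[[[0,0,0.5,0,0,0],[0,0,1,0,0,0],[0,0,1,0,0,0]]]'
```

```text
time: 1.68
ee_pos: [0.3961, -0.3054, 0.0555]
tcp_rot: [-179.9, -0.0, 72.9]
wrist_force: [-0.5, 0.4, 0.2]
opening: 0.0857
grasp_force: 0.0
time: 2.18
ee_pos: [0.3977, -0.3059, 0.0582]
tcp_rot: [179.9, 0.1, 72.9]
wrist_force: [-0.9, -0.4, 6.5]
opening: 0.0613
grasp_force: 44.0
time: 2.43
ee_pos: [0.3969, -0.305, 0.1074]
tcp_rot: [-180.0, -0.0, 73.0]
wrist_force: [0.9, -1.0, -1.2]
opening: 0.0613
grasp_force: 44.0
```

```bash
python3 -m crank '[[[0,0,1,0,0,0],[0.2,0.4,1,0,0,0],[0.58,0.93,1,0,0,0],[0.58,0.93,1,0,0,0],[0.58,0.93,1,0,0,0],[0.58,0.93,1,0,0,0],[0.58,0.93,1,0,0,0],[0.58,0.93,1,0,0,0],[0.58,0.93,0,0,0,0],[0.58,0.93,0,0,0,0],[0.58,0.93,0,0,0,0],[0.58,0.93,0,0,0,0],[0.58,0.93,0,0,0,0],[0.58,0.93,0,0,0,0],[0.4,0.5,0,0,0,0],[0,0,0,0,0,0],[0,0,0,0,0,0]]]'; python3 - <<'E'
from h import *
o=bot.get_obs();print(o['ee_pos'],o['tcp_rot'])
A=np.zeros((560,800,3),np.uint8)
t=bot.camera('top')[:,:,::-1];s=bot.camera('side')[:,:,::-1]
x,y=205,150;A[:400,:400]=cv2.resize(t[y:y+100,x:x+100],None,fx=4,fy=4,interpolation=2)
x,y=215,140;A[:520,405:795]=cv2.resize(s[y:y+130,x:x+97],(390,520),interpolation=2)
cv2.imwrite('pics/d.png',A);cv2.imwrite('pics/side1.png',s)
E
```

```text
time: 3.85
ee_pos: [0.5484, -0.0639, 0.2666]
tcp_rot: [-180.0, 0.0, 73.0]
wrist_force: [-0.7, -0.6, -1.6]
opening: 0.0613
grasp_force: 44.0
[ 0.54840319 -0.06385002  0.26657579] [-1.79993975e+02  1.47866714e-02  7.30236942e+01]
```

View pics/d.png

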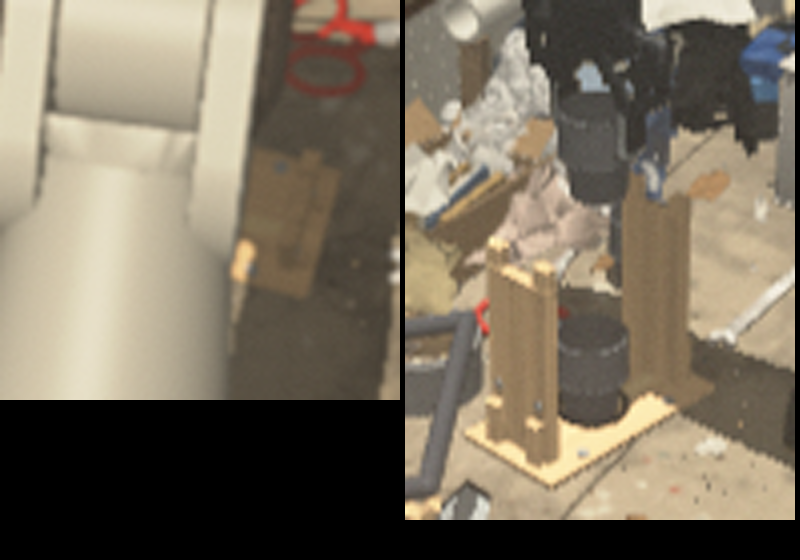

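The crop shows the held pot upright with its foot at crop x≈595, straight over the lower collar at x≈593, so they are aligned. Lowering.

```bash
python3 -m crank '[[[0,0,-1,0,0,0],[0,0,-1,0,0,0],[0,0,-1,0,0,0],[0,0,-1,0,0,0],[0,0,-1,0,0,0],[0,0,-1,0,0,0],[0,0,-0.5,0,0,0],[0,0,0,0,0,0]]]'; python3 -m crank '[[[0,0,-0.3,0,0,0],[0,0,-0.3,0,0,0],[0,0,-0.3,0,0,0],[0,0,-0.3,0,0,0],[0,0,0,0,0,0]]]'
```

```text
time: 4.62
ee_pos: [0.5471, -0.0648, 0.1354]
tcp_rot: [-179.9, 0.0, 72.9]
wrist_force: [-0.4, 0.3, -0.9]
opening: 0.0617
grasp_force: 43.5
time: 5.03
ee_pos: [0.5489, -0.0637, 0.1124]
tcp_rot: [179.9, -0.1, 73.0]
wrist_force: [1.7, 4.3, 5.8]
opening: 0.0612
grasp_force: 42.1
```

```bash
python3 -m crank '[[[0,0,-0.2,0,0,0],[0,0,-0.2,0,0,0],[0,0,0,0,0,0]]]'; python3 - <<'E'
from workcell import bot
o=bot.get_obs();print(o['ee_pos'],o['wrist_force'])
E
```

```text
time: 5.28
ee_pos: [0.549, -0.0637, 0.1048]
tcp_rot: [179.9, -0.1, 73.0]
wrist_force: [-0.2, 1.1, 2.5]
opening: 0.0609
grasp_force: 42.7
[ 0.54897277 -0.06368068  0.10475353] [-0.20269133  1.08875987  2.54252508]
```

```bash
python3 -m crank '[[[0,0,-0.1,0,0,0],[0,0,-0.1,0,0,0],[0,0,0,0,0,0]]]'
```

```text
time: 5.53
ee_pos: [0.55, -0.064, 0.1038]
tcp_rot: [179.7, -0.1, 73.0]
wrist_force: [-1.2, 2.7, 21.9]
opening: 0.0606
grasp_force: 43.4
```

Firm contact at 0.104, the expected seat height. I'll release, rise and go over to pot B, turning +62°.

```bash
python3 -m crank '[[[0,0,0.05,0,0,0],[0,0,0,0,0,0],[0,0,0,0,0,0],[0,0,0,0,0,0],[0,0,0.5,0,0,0],[0,0,1,0,0,0],[0,0,1,0,0,0],[0,0,1,0,0,0],[0,0,1,0,0,0],[0,0,1,0,0,0],[0,0,1,0,0,0],[0,0,1,0,0,0],[0,0,0.5,0,0,0]]]' 1; python3 -m crank '[[[0.3,-1,0,0,0,0.9],[0.3,-1,0,0,0,0.9],[0.3,-1,0,0,0,0.9],[0.3,-1,0,0,0,0.9],[0.3,-1,-0.2,0,0,0.9],[0.3,-1,-0.5,0,0,0.9],[0.3,-1,-0.5,0,0,0.9],[0.3,-1,-0.5,0,0,0.9],[0.3,-1,-0.5,0,0,0.9],[0.3,-1,-0.5,0,0,0.9],[0,0,0,0,0,0],[0,0,0,0,0,0]]]'; python3 - <<'E'
from h import *
t=bot.camera('top')[:,:,::-1];s=bot.camera('side')[:,:,::-1]
cv2.imwrite('pics/top2.png',t);cv2.imwrite('pics/side2.png',s)
A=np.zeros((520,800,3),np.uint8)
x,y=205,150;A[:400,:400]=cv2.resize(t[y:y+100,x:x+100],None,fx=4,fy=4,interpolation=2)
x,y=225,140;A[:520,405:795]=cv2.resize(s[y:y+130,x:x+97],(390,520),interpolation=2)
cv2.imwrite('pics/e.png',A)
E
```

```text
time: 6.62
ee_pos: [0.5487, -0.0641, 0.2643]
tcp_rot: [179.8, -0.0, 73.0]
wrist_force: [0.6, -0.2, 1.3]
opening: 0.0851
grasp_force: 0.0
time: 7.62
ee_pos: [0.6079, -0.2646, 0.2058]
tcp_rot: [-179.9, -0.1, 134.7]
wrist_force: [0.0, 0.3, -0.1]
opening: 0.0856
grasp_force: 0.0
```

View pics/e.png

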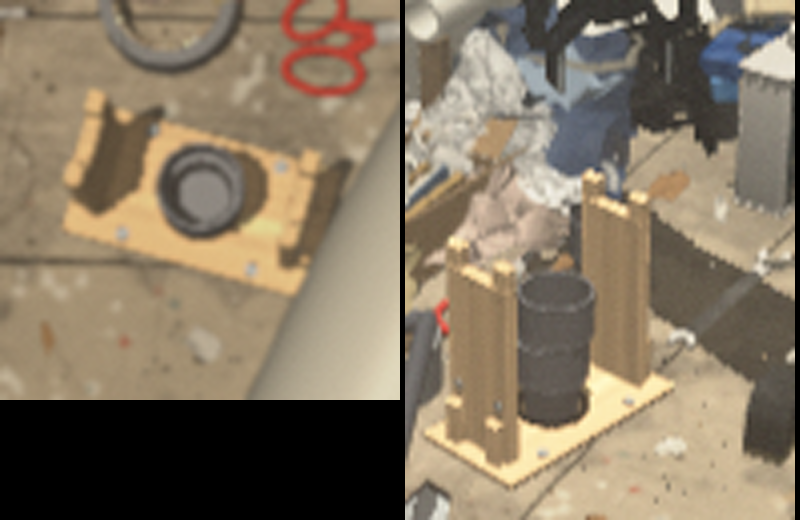

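The pot is nested upright with its shoulder on the lower rim (side crop, seam at (553,348); top rim centre at about (255,198) px). Now pot B.

```bash
python3 -m crank '[[[0.12,-0.06,-1,0,0,0],[0,0,-1,0,0,0],[0,0,-1,0,0,0],[0,0,-1,0,0,0],[0,0,-1,0,0,0],[0,0,-1,0,0,0],[0,0,-1,0,0,0],[0,0,-0.4,0,0,0],[0,0,0,0,0,0]]]'; python3 -m crank '[[[0,0,0,0,0,0],[0,0,0,0,0,0],[0,0,0,0,0,0],[0,0,0,0,0,0],[0,0,0,0,0,0],[0,0,0,0,0,0]]]' 0 40;  python3 -m crank '[[[0,0,0.5,0,0,0],[0,0,1,0,0,0],[0,0,1,0,0,0],[0,0,1,0,0,0],[0,0,1,0,0,0],[0,0,1,0,0,0],[0,0,1,0,0,0],[0,0,1,0,0,0],[0,0,1,0,0,0],[0,0,1,0,0,0],[0,0,1,0,0,0],[0,0,1,0,0,0],[0,0,0,0,0,0]]]'
```

```text
time: 8.47
ee_pos: [0.6099, -0.264, 0.0579]
tcp_rot: [-179.9, -0.1, 134.8]
wrist_force: [-0.3, 0.5, -1.1]
opening: 0.0854
grasp_force: 0.0
time: 8.97
ee_pos: [0.6118, -0.2654, 0.0617]
tcp_rot: [179.9, 0.2, 134.8]
wrist_force: [0.2, 1.8, 7.0]
opening: 0.0593
grasp_force: 43.9
time: 10.05
ee_pos: [0.611, -0.2654, 0.2946]
tcp_rot: [179.9, 0.3, 134.8]
wrist_force: [-0.3, 0.3, 0.0]
opening: 0.0599
grasp_force: 43.5
```

```bash
python3 -m crank '[[[-0.31,1,0,0,0,-0.9],[-0.31,1,0,0,0,-0.9],[-0.31,1,0,0,0,-0.9],[-0.31,1,0,0,0,-0.9],[-0.31,1,0,0,0,-0.9],[-0.31,1,0,0,0,-0.9],[-0.31,1,0,0,0,-0.9],[-0.31,1,0,0,0,-0.9],[-0.31,1,0,0,0,-0.9],[-0.31,1,0,0,0,-0.9],[0,0.07,0,0,0,0],[0,0,0,0,0,0]]]'; python3 - <<'E'
from h import *
t=bot.camera('top')[:,:,::-1];s=bot.camera('side')[:,:,::-1]
A=np.zeros((600,390,3),np.uint8)
x,y=225,115;A[:600,:388]=cv2.resize(s[y:y+150,x:x+97],None,fx=4,fy=4,interpolation=2)
for X,c in (((.5484,-.064,.2361),(0,0,255)),((.5484,-.064,.3081),(0,255,0)),((.5484,-.064,.12),(255,0,255))):
    q=((proj('side',X)-[x,y]+.5)*4).astype(int);cv2.circle(A,tuple(map(int,q)),2,c,-1);print(q)
cv2.imwrite('pics/f.png',A)
E
```

```text
time: 11.05
ee_pos: [0.5485, -0.063, 0.2896]
tcp_rot: [180.0, 0.0, 73.1]
wrist_force: [0.4, 0.6, -1.4]
opening: 0.0599
grasp_force: 43.6
[150 261]
[150 174]
[151 391]
```

View pics/f.png

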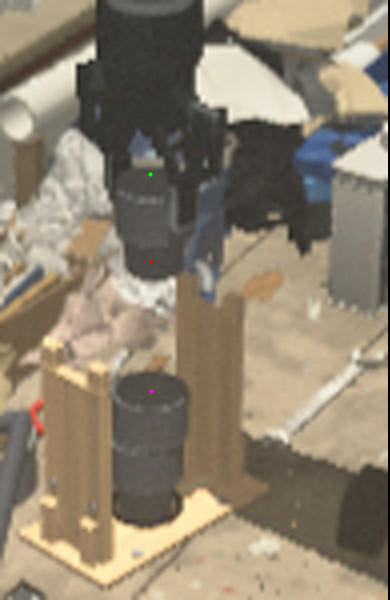

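The held pot (foot centre about (150,263) crop) hangs upright over the stack's rim centre (150,391), so lowering.

```bash
python3 -m crank '[[[0,-0.03,-1,0,0,0],[0,0,-1,0,0,0],[0,0,-1,0,0,0],[0,0,-1,0,0,0],[0,0,-1,0,0,0],[0,0,-0.6,0,0,0],[0,0,0,0,0,0]]]'; python3 -m crank '[[[0,0,-0.3,0,0,0],[0,0,-0.3,0,0,0],[0,0,-0.3,0,0,0],[0,0,-0.3,0,0,0],[0,0,0,0,0,0]]]';python3 -m crank '[[[0,0,-0.2,0,0,0],[0,0,0,0,0,0]]]'
```

```text
time: 11.73
ee_pos: [0.5478, -0.065, 0.1743]
tcp_rot: [-179.8, 0.0, 73.0]
wrist_force: [-0.6, 0.4, -1.6]
opening: 0.06
grasp_force: 43.7
time: 12.15
ee_pos: [0.5485, -0.0643, 0.1522]
tcp_rot: [-179.9, 0.0, 73.0]
wrist_force: [-0.1, 0.5, -1.7]
opening: 0.0598
grasp_force: 43.7
time: 12.32
ee_pos: [0.549, -0.0643, 0.1498]
tcp_rot: [179.9, -0.0, 73.0]
wrist_force: [-1.0, 0.5, -1.8]
opening: 0.0602
grasp_force: 43.7
```

```bash
python3 -m crank '[[[0,0,-0.15,0,0,0],[0,0,0,0,0,0]]]';python3 -m crank '[[[0,0,-0.1,0,0,0],[0,0,0,0,0,0]]]'
```

```text
time: 12.48
ee_pos: [0.5494, -0.0641, 0.1494]
tcp_rot: [179.8, -0.1, 73.0]
wrist_force: [-4.9, 2.7, 18.9]
opening: 0.06
grasp_force: 45.6
time: 12.65
ee_pos: [0.5495, -0.0641, 0.1494]
tcp_rot: [179.7, -0.1, 73.0]
wrist_force: [-8.4, 3.0, 31.4]
opening: 0.0601
grasp_force: 46.9
```

Contact height 0.1494 = grip height 0.0617 + 0.088, so the pot is seated. Release, rise, and go to the front of the rest.

```bash
python3 -m crank '[[[0,0,0.15,0,0,0],[0,0,0,0,0,0],[0,0,0,0,0,0],[0,0,0,0,0,0],[0,0,0.5,0,0,0],[0,0,1,0,0,0],[0,0,1,0,0,0],[0,0,1,0,0,0],[0,0,1,0,0,0],[0,0,1,0,0,0],[0,0,1,0,0,0],[0,0,0.5,0,0,0]]]' 1; python3 -m crank '[[[-0.68,0.98,-0.1,0,0,0.434],[-0.68,0.98,-0.1,0,0,0.434],[-0.68,0.98,-0.1,0,0,0.434],[-0.68,0.98,-0.1,0,0,0.434],[-0.68,0.98,-0.1,0,0,0.434],[-0.68,0.98,-0.1,0,0,0.434],[-0.68,0.98,-0.1,0,0,0.434],[-0.68,0.98,-0.1,0,0,0.434],[-0.68,0.98,-0.1,0,0,0.434],[-0.68,0.98,-0.1,0,0,0.434],[-0.68,0.98,-0.1,0,0,0.434],[-0.68,0.98,-0.1,0,0,0.434],[-0.68,0.98,-0.1,0,0,0.434],[-0.68,0.98,-0.1,0,0,0.434],[0,0,0,0,0,0]]]' 0.65; python3 -m crank '[[[0,0,0,0.305,-0.66,0],[0,0,0,0.305,-0.66,0],[0,0,0,0.305,-0.66,0],[0,0,0,0.305,-0.66,0],[0,0,0,0.305,-0.66,0],[0,0,0,0.305,-0.66,0],[0,0,0,0.305,-0.66,0],[0,0,0,0.305,-0.66,0],[0,0,0,0,0,0],[0,0,0,0,0,0]]]'
python3 - <<'E'
from h import *
from scipy.spatial.transform import Rotation as R
t=bot.camera('top')[:,:,::-1];s=bot.camera('side')[:,:,::-1]
cv2.imwrite('pics/top3.png',t);cv2.imwrite('pics/side3.png',s)
o=bot.get_obs();r=R.from_euler('xyz',o['tcp_rot'],degrees=True);print(r.as_matrix().round(3),o['q'])
x,y=210,120;A=np.zeros((600,800,3),np.uint8)
A[:,:388]=cv2.resize(s[y:y+150,x:x+97],None,fx=4,fy=4,interpolation=2)
A[:400,400:]=cv2.resize(t[170:270,75:175],None,fx=4,fy=4,interpolation=2)
cv2.imwrite('pics/g.png',A)
E
```

```text
time: 13.65
ee_pos: [0.549, -0.0644, 0.2902]
tcp_rot: [179.9, -0.0, 73.0]
wrist_force: [0.9, -0.2, -0.0]
opening: 0.0852
grasp_force: 0.0
time: 14.9
ee_pos: [0.3566, 0.2121, 0.2595]
tcp_rot: [-180.0, -0.0, 115.1]
wrist_force: [0.9, -0.9, 0.3]
opening: 0.0556
grasp_force: 0.0
time: 15.73
ee_pos: [0.3756, 0.223, 0.2659]
tcp_rot: [141.4, 0.2, 114.6]
wrist_force: [0.4, -0.2, 0.4]
opening: 0.0552
grasp_force: 0.0
[[-0.416  0.71   0.568]
 [ 0.909  0.326  0.257]
 [-0.003  0.624 -0.781]] [ 34.52243465 -48.51877316 -35.75294441  64.60092878  -6.3150761
  97.71720232]
```

View pics/g.png

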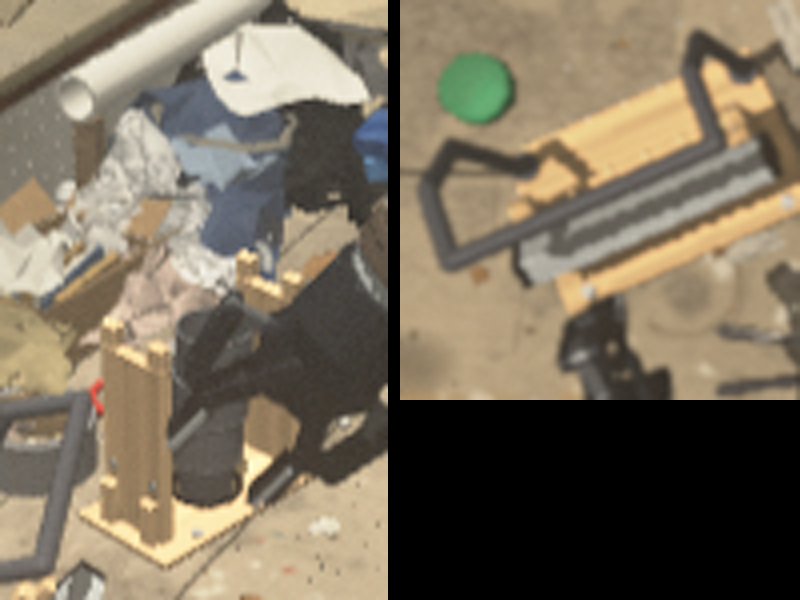

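The top view shows the bar still in its rest, the handle clear behind it, and the gripper at (145,255) in front. The side view shows three pots nested. Joint 2 is at its limit here, so I'll move forward to the pregrasp point on the bar's axis.

```bash
python3 -m crank '[[[0.38,0.15,-1,0,0,0],[0.38,0.15,-1,0.02,-0.05,0],[0.38,0.15,-1,0.02,-0.05,0],[0.38,0.15,-1,0.02,-0.05,0],[0.38,0.15,-1,0.02,-0.05,0],[0,0,0,0,0,0],[0,0,0,0,0,0]]]'
cat > g.py <<'E'
from h import *
from scipy.spatial.transform import Rotation as R
o=bot.get_obs();m=R.from_euler('xyz',o['tcp_rot'],degrees=True).as_matrix()
G=np.array([.4717,.2647,.0903]);az=np.array([-.584,-.269,.766]);W=np.c_[[-.419,.908,0],np.cross(-az,[-.419,.908,0]),-az]
d=o['ee_pos']-G;print('along',d@az,'lat(toolx,y)',d@W[:,0],d@W[:,1],'move units',(-d/.02).round(2),'rot units',(R.from_matrix(W@m.T).as_rotvec()/.12).round(2),o['q'].round(1))
E
python3 g.py
```

```text
time: 16.42
ee_pos: [0.4136, 0.2378, 0.1657]
tcp_rot: [140.0, 0.2, 114.5]
wrist_force: [0.5, -1.0, 0.3]
opening: 0.0558
grasp_force: 0.0
along 0.09897626232347449 lat(toolx,y) -0.00011198842701337362 -0.0005488720998089331 move units [ 2.91  1.35 -3.77] rot units [0.03 0.01 0.03] [ 33.  -46.3 -46.9  49.7  -5.6  96.4]
```

```bash
python3 -m crank '[[[0.58,0.27,-0.75,0,0,0],[0.58,0.27,-0.75,0,0,0],[0.58,0.27,-0.75,0,0,0],[0.58,0.27,-0.75,0,0,0],[0.58,0.27,-0.75,0,0,0],[0,0,0,0,0,0]]]'; python3 g.py; python3 -m crank '[[[0,0,0,0,0,0],[0,0,0,0,0,0],[0,0,0,0,0,0],[0,0,0,0,0,0],[0,0,0,0,0,0]]]' 0 40; python3 g.py
```

```text
time: 16.92
ee_pos: [0.4725, 0.2654, 0.09]
tcp_rot: [140.0, 0.2, 114.6]
wrist_force: [0.6, 0.2, -1.1]
opening: 0.0552
grasp_force: 0.0
along -0.0009089781326874713 lat(toolx,y) 0.0003359568335175436 0.0006174257854073617 move units [-0.04 -0.04  0.01] rot units [0.03 0.01 0.03] [ 31.6 -33.  -48.9  34.4  -4.7  95.3]
time: 17.33
ee_pos: [0.4722, 0.2655, 0.0933]
tcp_rot: [139.7, 0.2, 114.6]
wrist_force: [-5.1, -3.2, 5.9]
opening: 0.0217
grasp_force: 39.3
along 0.0018035581982894578 lat(toolx,y) 0.0005624563766273661 0.0025447922912849716 move units [-0.02 -0.04 -0.15] rot units [0.01 0.05 0.03] [ 31.7 -33.5 -48.9  34.5  -4.8  95.3]
```

Opening 21.7 mm, so the bar is gripped. Draw it out along its axis.

```bash
python3 -m crank '[[[0,0,0,0,0,0],[0,0,0,0,0,0],[-0.29,-0.135,0.38,0,0,0],[-0.29,-0.135,0.38,0,0,0],[-0.58,-0.27,0.77,0,0,0],[-0.58,-0.27,0.77,0,0,0],[-0.58,-0.27,0.77,0,0,0],[-0.58,-0.27,0.77,0,0,0],[0,0,0,0,0,0]]]' 0 80; python3 g.py;python3 -m crank '[[[-0.38,-0.15,1,0,0,0],[-0.38,-0.15,1,0,0,0],[-0.38,-0.15,1,0,0,0],[-0.38,-0.15,1,0,0,0],[-0.3,-0.15,0.7,-0.02,0.05,0],[0,0,0,0,0,0]]]';python3 g.py
```

```text
time: 18.08
ee_pos: [0.4133, 0.2382, 0.1726]
tcp_rot: [139.6, 0.2, 114.6]
wrist_force: [0.1, -0.1, -0.6]
opening: 0.0208
grasp_force: 80.5
along 0.10424811008534612 lat(toolx,y) 0.0004388267042062376 0.003785395491407169 move units [ 2.92  1.32 -4.11] rot units [-0.    0.07  0.02] [ 33.1 -46.7 -46.6  50.   -5.6  96.4]
time: 18.58
ee_pos: [0.3816, 0.2266, 0.2665]
tcp_rot: [140.3, 0.2, 114.6]
wrist_force: [0.2, 0.2, -1.4]
opening: 0.0207
grasp_force: 80.4
along 0.1978178800026127 lat(toolx,y) 0.003111282306058633 0.038362788458493884 move units [ 4.5   1.91 -8.81] rot units [ 0.05 -0.03  0.03] [ 34.6 -48.6 -36.3  63.   -6.6  97.7]
```

```bash
python3 -m crank '[[[0,-0.1,0,-0.305,0.66,0],[0,-0.1,0,-0.305,0.66,0],[-0.2,-0.1,0,-0.305,0.66,0],[-0.2,-0.1,0,-0.305,0.66,0],[-0.2,-0.1,0,-0.305,0.66,0],[-0.2,-0.1,0,-0.305,0.66,0],[-0.2,-0.1,0,-0.305,0.66,0],[-0.2,-0.1,0,-0.305,0.66,0],[0,0,0,0,0,0]]]'; python3 - <<'E'
from workcell import bot
print(bot.get_obs()['q'].round(2))
E
```

```text
time: 19.33
ee_pos: [0.3583, 0.2106, 0.26]
tcp_rot: [-178.9, 0.4, 114.8]
wrist_force: [0.1, 1.2, -1.8]
opening: 0.0205
grasp_force: 80.2
[ 30.62 -11.96  -4.94  98.12  -0.28  95.88]
```

```bash
python3 -m crank '[[[0,-0.98,0.6,0,0,-0.434],[0,-0.98,0.6,0,0,-0.434],[0,-0.98,0.6,0.01,-0.03,-0.434],[0.86,-0.98,0.6,0.01,-0.03,-0.434],[0.86,-0.98,0,0.01,-0.03,-0.434],[0.86,-0.98,0,0.01,-0.03,-0.434],[0.86,-0.98,0,0.01,-0.03,-0.434],[0.86,-0.98,0,0,0,-0.434],[0.86,-0.98,0,0,0,-0.434],[0.86,-0.98,0,0,0,-0.434],[0.86,-0.98,0,0,0,-0.434],[0.86,-0.98,0,0,0,-0.434],[0.86,-0.98,0,0,0,-0.434],[0.86,-0.98,0,0,0,-0.434],[0,0,0,0,0,0],[0,0,0,0,0,0]]]'; python3 - <<'E'
from h import *
t=bot.camera('top')[:,:,::-1];s=bot.camera('side')[:,:,::-1]
o=bot.get_obs();p=o['ee_pos'];print(p,o['tcp_rot'],o['q'].round(1))
yc=np.radians(-17);ex=np.array([np.cos(yc),np.sin(yc),0]);ey=np.array([-ex[1],ex[0],0])
x,y=215,110;A=np.zeros((600,800,3),np.uint8)
A[:,:388]=cv2.resize(s[y:y+150,x:x+97],None,fx=4,fy=4,interpolation=2)
B=p-[0,0,.022]
def dot(n,X,x,y,ox,c):
    q=((proj(n,X)-[x,y]+.5)*4).astype(int);cv2.circle(A,(int(q[0])+ox,int(q[1])),2,c,-1)
for i in(-1,1):
  for j in(-1,1):
    for k in (0,.034):
        X=B+i*.011*ex+j*.098*ey+[0,0,k];dot('side',X,x,y,0,(0,0,255));dot('top',X,205,140,400,(0,0,255))
C=np.array([.5484,-.0637,0])
for j in(-.074,.074):
    for i in(-.017,.017,-.033,.033):
        z=.166 if abs(i)<.02 else .185
        dot('side',C+i*ex+j*ey+[0,0,z],x,y,0,(0,255,0))
A[:400,400:]=cv2.resize(t[140:240,205:305],None,fx=4,fy=4,interpolation=2)
cv2.imwrite('pics/h.png',A)
E
```

```text
time: 20.67
ee_pos: [0.5471, -0.065, 0.3099]
tcp_rot: [179.4, 0.2, 72.9]
wrist_force: [-0.0, -0.1, -2.1]
opening: 0.021
grasp_force: 80.4
[ 0.54628593 -0.06384594  0.31080675] [179.42453431   0.2189137   73.02169789] [ -6.5   6.3  18.4 101.5  -0.3 100.5]
```

View pics/h.png

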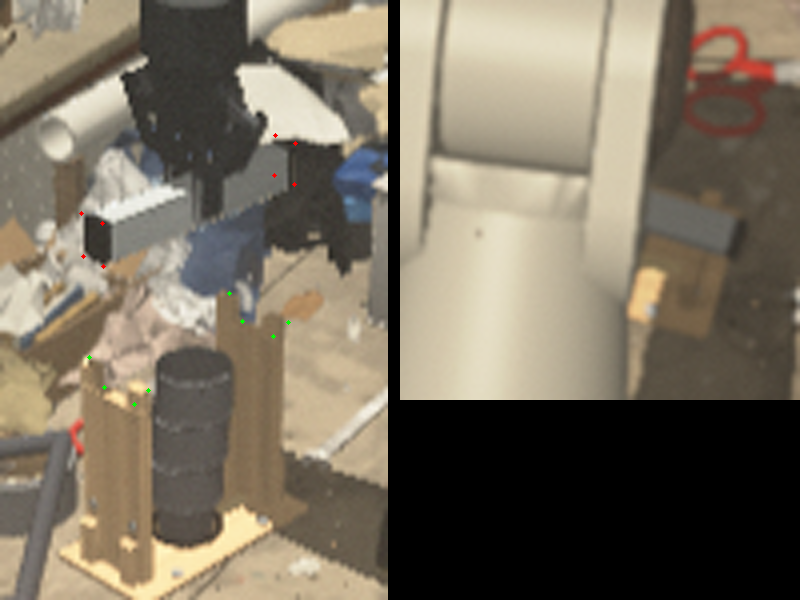

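The side view shows three pots nested with even seams at (192,420) and (192,465). The bar is level above them, its lower edge on the predicted line, and the predicted notch corners fit the uprights within about 1–2 px. Lowering.

```bash
python3 -m crank '[[[0.13,0.1,-0.8,0.02,0.08,0],[0,0,-1,0,0,0],[0,0,-1,0,0,0],[0,0,-1,0,0,0],[0,0,-1,0,0,0],[0,0,-0.5,0,0,0],[0,0,0,0,0,0]]]';python3 -m crank '[[[0,0,-0.25,0,0,0],[0,0,-0.25,0,0,0],[0,0,-0.2,0,0,0],[0,0,0,0,0,0]]]'
```

```text
time: 21.35
ee_pos: [0.5485, -0.0612, 0.2039]
tcp_rot: [-179.9, 0.3, 73.1]
wrist_force: [-0.0, -0.2, -2.1]
opening: 0.0206
grasp_force: 81.0
time: 21.68
ee_pos: [0.5502, -0.0624, 0.1931]
tcp_rot: [179.8, 0.2, 73.0]
wrist_force: [1.4, -3.1, 4.1]
opening: 0.0208
grasp_force: 82.8
```

```bash
python3 -m crank '[[[0,0,-0.1,0,0,0],[0,0,0,0,0,0]]]';python3 -m crank '[[[0,0,-0.1,0,0,0],[0,0,0,0,0,0]]]'
```

```text
time: 21.85
ee_pos: [0.5502, -0.0627, 0.1916]
tcp_rot: [179.8, 0.3, 73.0]
wrist_force: [-1.6, -4.3, 7.0]
opening: 0.0206
grasp_force: 83.5
time: 22.02
ee_pos: [0.5502, -0.0629, 0.1897]
tcp_rot: [179.7, 0.3, 73.0]
wrist_force: [-1.6, -5.7, 9.2]
opening: 0.0207
grasp_force: 83.8
```

```bash
python3 -m crank '[[[0,0,-0.1,0,0,0],[0,0,0,0,0,0]]]';python3 - <<'E'
from h import *
o=bot.get_obs();print(o['wrist_force'].round(1),o['torque'].round(2),o['ee_pos'])
s=bot.camera('side');cv2.imwrite('pics/side5.png',s[:,:,::-1])
x,y=230,175;g=cv2.cvtColor(s,cv2.COLOR_RGB2HSV)
# dark near cap
sub=s[165:225,225:265].astype(int);m=((sub.max(2)<45)).astype(np.uint8)
n,l,st,c=cv2.connectedComponentsWithStats(m)
for i in range(1,n):
    if st[i,4]>8:print(st[i]+[225,165,0,0,0],c[i]+[225,165])
E
```

```text
time: 22.18
ee_pos: [0.5502, -0.0629, 0.1892]
tcp_rot: [179.7, 0.3, 73.0]
wrist_force: [-4.6, -5.6, 17.9]
opening: 0.0205
grasp_force: 84.8
[-4.6 -5.6 17.9] [-0.16  0.79  0.03] [ 0.55022228 -0.06285086  0.18924759]
```

```bash
cat > v.py <<'E'
from h import *
import sys
s=bot.camera('side');cv2.imwrite('pics/'+sys.argv[1]+'.png',s[:,:,::-1])
yc=np.radians(-17);ex=np.array([np.cos(yc),np.sin(yc),0]);ey=np.array([-ex[1],ex[0],0]);B=np.array([.549,-.063,.166])
for j in(1,-1):
    P=np.array([proj('side',B+i*.011*ex+j*.098*ey+[0,0,k]) for i in(-1,1) for k in(0,.034)]);print('pred end',j,P.round(1).tolist(),P.mean(0))
    c=P.mean(0).astype(int);x,y=c[0]-12,c[1]-14;sub=s[y:y+28,x:x+24].astype(int);m=(sub.max(2)<60).astype(np.uint8)
    n,l,st,ce=cv2.connectedComponentsWithStats(m)
    for i in range(1,n):
        if st[i,4]>15:print('  dark',st[i]+[x,y,0,0,0],(ce[i]+[x,y]).round(1))
E
python3 v.py side6
```

```text
pred end 1 [[240.5, 212.7], [240.2, 202.9], [235.6, 210.0], [235.3, 200.2]] [237.91434423 206.44352836]
  dark [236 201   6  10  26] [238.5 206.2]
pred end -1 [[286.4, 190.4], [286.7, 181.1], [281.6, 188.0], [281.7, 178.7]] [284.10392034 184.57016563]
  dark [272 181   5   8  18] [273.4 184.1]
```

The seated bar's near cap is at (238.5,206.2), predicted (237.9,206.4). Release and rise.

```bash
python3 -m crank '[[[0,0,0.1,0,0,0],[0,0,0,0,0,0],[0,0,0,0,0,0],[0,0,0,0,0,0],[0,0,0,0,0,0],[0,0,0.5,0,0,0],[0,0,1,0,0,0],[0,0,1,0,0,0],[0,0,1,0,0,0],[0,0,1,0,0,0],[0,0,1,0,0,0]]]' 0.7; python3 -m crank '[[[-1,-0.6,0.3,0,0,0],[-1,-0.6,0.3,0,0,0],[-1,-0.6,0,0,0,0],[-1,-0.6,0,0,0,0],[-1,-0.6,0,0,0,0],[-1,-0.6,0,0,0,0],[-1,-0.6,0,0,0,0],[-1,-1,0,0,0,0],[-1,-1,0,0,0,0],[-1,-1,0,0,0,0],[0,-1,0,0,0,0],[0,-1,0,0,0,0],[0,-1,0,0,0,0],[0,-1,0,0,0,0],[0,-1,0,0,0,0],[0,0,0,0,0,0]]]'; python3 v.py side7; python3 - <<'E'
from h import *
t=bot.camera('top');cv2.imwrite('pics/top7.png',t[:,:,::-1])
yc=np.radians(-17);ex=np.array([np.cos(yc),np.sin(yc),0]);ey=np.array([-ex[1],ex[0],0]);B=np.array([.549,-.063,.2])
h=cv2.cvtColor(t,cv2.COLOR_RGB2HSV)
# profiles of top face along bar axis: S and V
for k in range(-112,113,4):
    p=proj('top',B+k/1000*ey);q=tuple(np.round(p).astype(int));print(k,h[q[1],q[0],1:].tolist(),end=' ')
print()
for k in range(-28,29,4):
    for j in(-.05,.05):
        p=proj('top',B+k/1000*ex+j*ey);q=tuple(np.round(p).astype(int));print(k,h[q[1],q[0],1:].tolist(),end=' ')
E
```

```text
time: 23.2
ee_pos: [0.5491, -0.0621, 0.2984]
tcp_rot: [-180.0, 0.3, 73.0]
wrist_force: [0.8, 0.8, 0.0]
opening: 0.0595
grasp_force: 0.0
time: 24.53
ee_pos: [0.3492, -0.3085, 0.3086]
tcp_rot: [-179.9, 0.3, 72.9]
wrist_force: [0.9, -0.3, -0.0]
opening: 0.0597
grasp_force: 0.0
pred end 1 [[240.5, 212.7], [240.2, 202.9], [235.6, 210.0], [235.3, 200.2]] [237.91434423 206.44352836]
pred end -1 [[286.4, 190.4], [286.7, 181.1], [281.6, 188.0], [281.7, 178.7]] [284.10392034 184.57016563]
-112 [62, 82] -108 [66, 85] -104 [66, 85] -100 [65, 78] -96 [56, 68] -92 [24, 108] -88 [14, 178] -84 [10, 226] -80 [11, 225] -76 [11, 225] -72 [12, 225] -68 [11, 224] -64 [11, 225] -60 [11, 224] -56 [11, 225] -52 [11, 223] -48 [11, 226] -44 [10, 224] -40 [12, 226] -36 [11, 225] -32 [11, 226] -28 [11, 226] -24 [11, 226] -20 [11, 227] -16 [11, 227] -12 [11, 227] -8 [11, 227] -4 [10, 228] 0 [11, 227] 4 [12, 228] 8 [11, 227] 12 [11, 227] 16 [12, 226] 20 [12, 227] 24 [12, 226] 28 [10, 226] 32 [11, 225] 36 [11, 226] 40 [11, 226] 44 [11, 225] 48 [11, 226] 52 [11, 225] 56 [11, 225] 60 [11, 225] 64 [12, 225] 68 [10, 224] 72 [11, 224] 76 [13, 223] 80 [12, 225] 84 [11, 226] 88 [16, 223] 92 [27, 85] 96 [52, 79] 100 [75, 160] 104 [72, 162] 108 [74, 158] 112 [74, 155] 
-28 [97, 233] -28 [88, 98] -24 [93, 232] -24 [94, 98] -20 [98, 148] -20 [95, 99] -16 [93, 126] -16 [81, 95] -12 [17, 163] -12 [29, 122] -8 [11, 228] -8 [7, 229] -4 [10, 230] -4 [11, 229] 0 [11, 224] 0 [11, 225] 4 [11, 223] 4 [10, 224] 8 [20, 215] 8 [19, 211] 12 [28, 172] 12 [42, 140] 16 [71, 107] 16 [95, 121] 20 [66, 124] 20 [110, 199] 24 [95, 219] 24 [103, 203] 28 [95, 198] 28 [72, 167]
```

```bash
sed -i 's/<60/<105/' v.py; python3 v.py side8; python3 - <<'E'
from h import *
s=cv2.cvtColor(cv2.imread('pics/side8.png'),cv2.COLOR_BGR2HSV)
# aluminium (low saturation, bright) front face of the bar: top/bottom edge rows vs prediction at three stations
yc=np.radians(-17);ex=np.array([np.cos(yc),np.sin(yc),0]);ey=np.array([-ex[1],ex[0],0]);B=np.array([.549,-.063,.166])
for j in(-.045,0,.045):
    a=proj('side',B-.011*ex+j*ey);b=proj('side',B-.011*ex+j*ey+[0,0,.034]);u=int(round(a[0]))
    print(j,a.round(1),b.round(1),[(v,s[v,u,1],s[v,u,2]) for v in range(int(b[1])-4,int(a[1])+6)])
E
```

```text
pred end 1 [[240.5, 212.7], [240.2, 202.9], [235.6, 210.0], [235.3, 200.2]] [237.91434423 206.44352836]
  dark [236 201   7  12  72] [239.  206.2]
pred end -1 [[286.4, 190.4], [286.7, 181.1], [281.6, 188.0], [281.7, 178.7]] [284.10392034 184.57016563]
  dark [273 170  23  11  98] [280.6 173.3]
-0.045 [274.7 196.1] [274.8 186.6] [(182, np.uint8(17), np.uint8(215)), (183, np.uint8(9), np.uint8(235)), (184, np.uint8(8), np.uint8(236)), (185, np.uint8(6), np.uint8(236)), (186, np.uint8(13), np.uint8(219)), (187, np.uint8(17), np.uint8(152)), (188, np.uint8(17), np.uint8(139)), (189, np.uint8(17), np.uint8(137)), (190, np.uint8(19), np.uint8(137)), (191, np.uint8(15), np.uint8(137)), (192, np.uint8(15), np.uint8(135)), (193, np.uint8(17), np.uint8(133)), (194, np.uint8(17), np.uint8(134)), (195, np.uint8(28), np.uint8(135)), (196, np.uint8(67), np.uint8(129)), (197, np.uint8(84), np.uint8(128)), (198, np.uint8(88), np.uint8(128)), (199, np.uint8(86), np.uint8(128)), (200, np.uint8(87), np.uint8(129)), (201, np.uint8(84), np.uint8(128))]
0 [264.4 201.2] [264.3 191.6] [(187, np.uint8(17), n
[... 736 characters left out ...]
int8(17), np.uint8(227)), (193, np.uint8(8), np.uint8(237)), (194, np.uint8(6), np.uint8(236)), (195, np.uint8(9), np.uint8(238)), (196, np.uint8(13), np.uint8(216)), (197, np.uint8(15), np.uint8(133)), (198, np.uint8(17), np.uint8(134)), (199, np.uint8(15), np.uint8(134)), (200, np.uint8(19), np.uint8(136)), (201, np.uint8(17), np.uint8(137)), (202, np.uint8(17), np.uint8(137)), (203, np.uint8(19), np.uint8(135)), (204, np.uint8(17), np.uint8(135)), (205, np.uint8(19), np.uint8(122)), (206, np.uint8(27), np.uint8(94)), (207, np.uint8(40), np.uint8(82)), (208, np.uint8(35), np.uint8(80)), (209, np.uint8(38), np.uint8(81)), (210, np.uint8(35), np.uint8(80)), (211, np.uint8(32), np.uint8(80))]
```

The bar's edges match the seated prediction at all three stations, within about 0.3 px. It is centred within about 1 mm, and the robot is clear of everything. Handing in.

```bash
python3 -c "
from workcell import bot
print(bot.job_done())"
```

```text
the job is handed in; nothing more can be done
None
```

The job is handed in at about 25 s: all three pots are nested upright in the carrier, and the bar sits on edge in both notches, centred within about 1 mm by camera; the hand-in call returned no verdict.

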